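# Lay the culture flasks down on their growth face

## Task

Two culture flasks have been left standing on end in the steel incubator tray. Without picking them up, push each one over so that it ends lying flat and still on its plain growth face (the broad face that its neck and cap lean away from), wholly inside the tray. Leave the bottle, dish and tip box standing where they are on the tray.

Things in the scene. Friction and masses are not known exactly. Their poses are not given: they have to be found in the camera images.
- flask_a: Clear rigid closed culture flask, about 0.09 kg, stands on its foot end. Body 37 thick (x) x 84 wide (y) x 112 high, shoulder to 123, red screw cap to 172 mm, leaning to +x. Origin: centre of the foot end; z: foot to cap; +x: out of the neck-side broad face (white writing panel); -x: out of the plain growth face. Rightly laid, +x is up and the origin 18.5 mm above the tray floor.
- flask_b: The second flask, same as flask_a in size, shape, origin and axes. Leaned about 16 degrees, either flask passes its balance point and falls by itself; falling towards its growth face it needs about 185 mm of tray from its centre.
- flask_a_cap (a point): Centre of the outer part of flask_a's cap: at x 15, z 163 mm in the flask's frame, axes as the flask's. The cap is 31 mm in diameter and overhangs the neck-side face by about 11 mm at heights of 135 to 170 mm above the foot.
- flask_b_cap (a point): The same point on flask_b.
- tray: Steel tray fixed to the bench at any turn, 466 (x) x 366 (y), rim 18 high, 3 thick; inner floor 3 mm above the bench. Origin: centre of its underside. flask_a stands about 85 mm to +y of its middle, growth face roughly to the tray's -x end; flask_b about 85 mm to -y, growth face roughly to the +x end. The floor on the growth-face side of each is free.
- bottle: Small amber bottle, 48 diameter x 100 high, standing on the tray about 165 mm from the middle, on the neck side of flask_a. Origin: centre of its underside. Stays as it is.
- dish: Closed flat dish, 60 diameter x 15 high, on the tray beside the bottle. Origin: centre of its underside. Stays as it is.
- tipbox: Grey pipette-tip box with clear lid, 77 (x) x 112 (y) x 58 high, on the tray about 170 mm from the middle, on the neck side of flask_b. Origin: centre of its underside. Stays as it is.
There are look-alikes about, which are no part of the job. Leave any yellow look-alike of the flask_b alone. What is shaped like the flask_a but blue is not meant.

How it is judged:
By the outcome, as a careful person would: the job done as asked, in the order asked, and still so for the second after the job is handed in, with the robot touching nothing.
It also fails if it takes over 43 s, if anything falls off the work surface, if the arm or the gripper's body presses on something with over 40 N, if the wrist force passes 120 N, or if a joint passes its speed limit or range.

## Robot

A 7-joint arm with a two-finger parallel gripper is mounted at the origin on the work surface. World frame = base frame: x ahead of the robot, y to its left, z up, the work surface at z = 0. Lengths are in m, angles in rad, forces in N, time in s.
With the tool pointing down it reaches from about 0.4 to 0.85 m from the base axis. Payload 4.4 kg.
Tool frame: the origin (TCP) lies midway between the tips of the shut fingers; the grasp point (between the pads) lies 19 mm behind it (bot.grip_point_offset is the distance from the TCP to the grasp point, in m); z points along the fingers, y is the line along which they close (so a half turn about z gives the same grasp; the last joint's range is limited). The gripper opens to 94 mm and grips with 3 to 60 N. Pads are 16 mm wide; open, the fingers measure 119 mm over their backs; the gripper's body (75 mm by 177 mm) begins 78 mm behind the grasp point.
Start: joints at [1.119, 0.628, 0.038, 1.517, -0.027, 0.996, -0.02], TCP at [0.245, -0.602, 0.205] pointing down, gripper open.
Joint ranges: [-3.06, 3.06], [-0.37, 2.12], [-1.25, 1.32], [0.18, 2.47], [-1.1, 4.24], [0.23, 1.98], [-2.94, 2.94]. Speed limits (rad/s): [2.57, 2.57, 3.14, 3.14, 3.14, 3.14, 3.14].

## Interface

Orientations are given as a unit quaternion [w, x, y, z].
In Python, from workcell import bot gives the robot as it stands. Calls block until the motion is done:
- bot.move_pose(position, orientation): joint-space move of the TCP to a pose.
- bot.line_to(position, v=0.15, orientation=None): straight line of the TCP; orientation=None keeps the orientation; v is the mean speed in m/s.
- bot.move_joints(angles): joint-space move.
- bot.set_gripper(opening): finger opening in m; the grip force is fixed at half the most; returns when the fingers have stopped.
- bot.sleep(seconds).
- bot.solve_ik(position, orientation): joint angles nearest the present ones, or None.
- bot.get_image(name): name is "side" or "top"; returns a dict with "color" (480x640x3 uint8, blue, green, red), "z_map" (480x640 float32, m along the optical axis (not along the pixel's ray), 0 where there is no reading), "intrinsics" (3x3 intrinsics, pixels), "extrinsics" (4x4, takes a point from world to camera coordinates). Camera axes: x right, y down, z forward; pixel columns grow to the right and rows downward; lengths in m; the calibration is good to about 2 mm. A picture is of the moment at which its call begins.
A pose or a line that the arm cannot do raises bot.Unreachable and nothing moves.
- bot.finish_job(): hands the job in; it is judged then, once.
Readings, each from a call of its own:
- bot.get_time_s(): time.
- bot.get_q(): joint angles.
- bot.get_joint_velocities(): joint speeds.
- bot.get_joint_torque(): joint torques, N m.
- bot.get_tool_pos(): TCP position.
- bot.get_eef_rot(): TCP orientation.
- bot.get_ft_force(): force on the tool from outside, world axes, zero at the start.
- bot.get_ft_torque(): the same for the moment, N m.
- bot.get_opening(): finger opening in m.
- bot.get_grip_force(): force on a finger pad.
Only numpy, scipy, OpenCV 4.12 (cv2) and the standard library are available. Lean on these libraries where they do the work, as an engineer would, in place of code of your own. Each camera call takes 0.05 s, during which the arm holds its last target. There are 200 camera calls.

## Working session

There is one attempt and no reset: what is moved stays moved. The work goes in short steps, each a Python script; the robot and the scene stay as the last script left them, time stands still between calls to the robot, and variables do not carry over. Pictures are saved under pics/ and viewed, at most 10 in all, crops included, and the job is handed in when it is done.

```bash
mkdir -p pics; ls; cat > h.py <<'E'
from workcell import bot
import numpy as np, cv2
def snap(n):
    d=bot.get_image(n); np.savez(f'{n}.npz',**{k:d[k] for k in d}); return d
def px(d,u,v,z=None):
    """world point of pixel; z given -> ray meets that height, else depth map"""
    K=np.array(d['intrinsics']);T=np.linalg.inv(np.array(d['extrinsics']))
    r=T[:3,:3]@np.linalg.inv(K)@np.array([u,v,1.]);o=T[:3,3]
    s=d['z_map'][int(v),int(u)] if z is None else (z-o[2])/r[2]
    return o+s*r
E
python3 - <<'E'
from h import *
for n in('side','top'):
    d=snap(n); cv2.imwrite(f'pics/{n}0.png',d['color']); T=np.linalg.inv(d['extrinsics']);print(n,T.round(3).tolist(),np.array(d['intrinsics']).tolist())
print(bot.get_time_s(),bot.get_eef_rot(),bot.get_opening())
E
```

```text
pics
side [[-0.778, -0.377, 0.502, 0.119], [-0.628, 0.476, -0.616, 0.532], [-0.007, -0.795, -0.607, 0.679], [0.0, 0.0, 0.0, 1.0]] [[433.1141194292924, 0.0, 320.5067396623177], [0.0, 433.1141194292924, 238.82239034110145], [0.0, 0.0, 1.0]]
top [[0.023, -0.988, 0.155, 0.378], [-1.0, -0.025, -0.01, -0.055], [0.014, -0.155, -0.988, 1.397], [0.0, 0.0, 0.0, 1.0]] [[624.9099278676899, 0.0, 322.41687656827906], [0.0, 624.9099278676899, 228.44483583461118], [0.0, 0.0, 1.0]]
0.1 [-8.30760418e-04  9.81451553e-01  1.91708453e-01 -1.69425383e-04] 0.0938528374359336
```

View pics/top0.png

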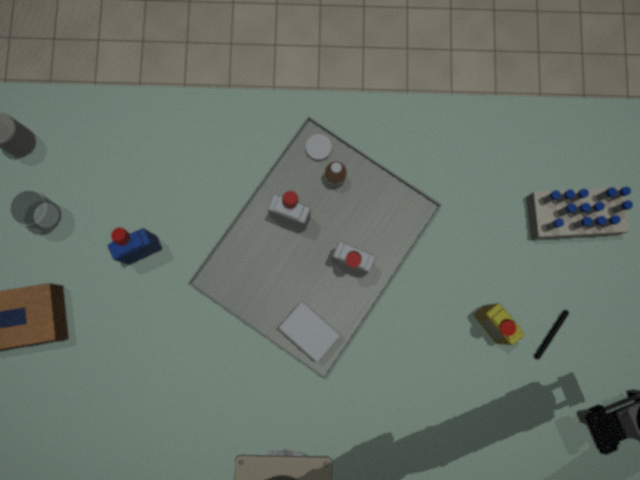

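View pics/side0.png

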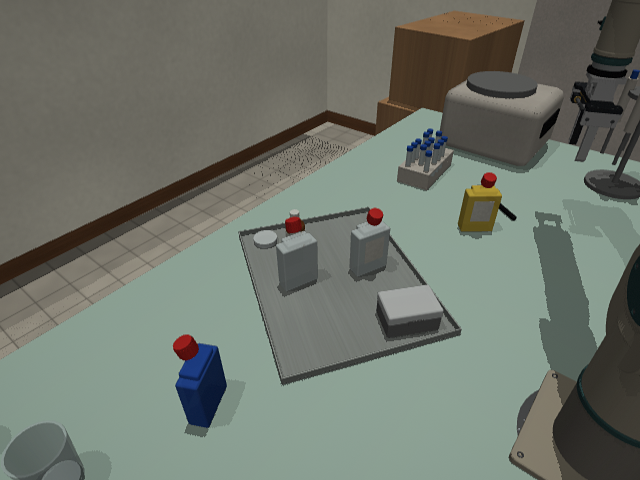

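Top view: the tray's corners are at (309,118), (440,205), (325,377) and (190,283). There are four flask shapes: clear at (290,205), clear at (353,257), blue at (135,245) and yellow at (500,322). The two clear ones on the tray are meant. The one near the bottle (336,172) and dish is flask_a, and the one near the tip box (310,332) is flask_b. I'll confirm this in an enlarged crop.

```bash
python3 - <<'E'
from h import *
d=np.load('top.npz'); c=d['color'][160:290,250:390]
cv2.imwrite('pics/crop0.png',cv2.resize(c,None,fx=5.7,fy=4.6*570/460*1.0 if 0 else 4.6,interpolation=cv2.INTER_CUBIC)) if 0 else cv2.imwrite('pics/crop0.png',cv2.resize(c[:, :],None,fx=4.5,fy=4.5,interpolation=cv2.INTER_CUBIC))
C=[px(d,*p,.018)[:2] for p in((309,118),(440,205),(325,377),(190,283))]
print('corners',np.round(C,3).tolist(),'mid',np.mean(C,0).round(3),[np.linalg.norm(C[i]-C[i-1]).round(3) for i in range(4)])
# caps: red pixels by depth
hsv=cv2.cvtColor(d['color'],cv2.COLOR_BGR2HSV)
m=((hsv[...,0]<8)|(hsv[...,0]>172))&(hsv[...,1]>150)&(hsv[...,2]>80)
n,l,st,ce=cv2.connectedComponentsWithStats(m.astype(np.uint8))
for i in range(1,n):
    if st[i,4]>40: print('red',ce[i].round(1),st[i,4])
# body top points from depth, z 0.09..0.14
for nm,(u0,u1,v0,v1) in dict(a=(262,320,185,240),b=(322,380,232,285)).items():
    P=np.array([px(d,u,v) for v in range(v0,v1) for u in range(u0,u1) if d['z_map'][v,u]>0])
    for lo,hi in((.105,.13),(.155,.19)):
        Q=P[(P[:,2]>lo)&(P[:,2]<hi)]
        if len(Q)>5: print(nm,lo,len(Q),Q.mean(0).round(3),[np.round(x,3).tolist() for x in cv2.minAreaRect((Q[:,:2]*1000).astype(np.float32))])
for u,v in((336,168),(318,147),(310,332)): print(u,v,px(d,u,v).round(3))
E
```

```text
corners [[0.85, -0.033], [0.654, -0.333], [0.271, -0.082], [0.466, 0.219]] mid [ 0.56  -0.057] [np.float64(0.459), np.float64(0.359), np.float64(0.458), np.float64(0.359)]
red [290.1 197.7] 130
red [118.4 234.6] 139
red [353.  259.3] 142
red [507.3 327.4] 176
a 0.105 548 [0.616 0.002 0.12 ] [[619.834, 3.345], [84.267, 37.156], 70.54]
a 0.155 218 [ 0.63  -0.001  0.166] [[630.396, -0.798], [31.778, 33.213], 60.736]
b 0.105 512 [ 0.524 -0.134  0.12 ] [[523.12, -134.766], [84.041, 37.35], 68.401]
b 0.155 204 [ 0.511 -0.13   0.167] [[512.142, -130.126], [31.226, 31.94], 45.802]
336 168 [ 0.711 -0.094  0.107]
318 147 [ 0.782 -0.055  0.017]
310 332 [ 0.366 -0.048  0.066]
```

View pics/crop0.png

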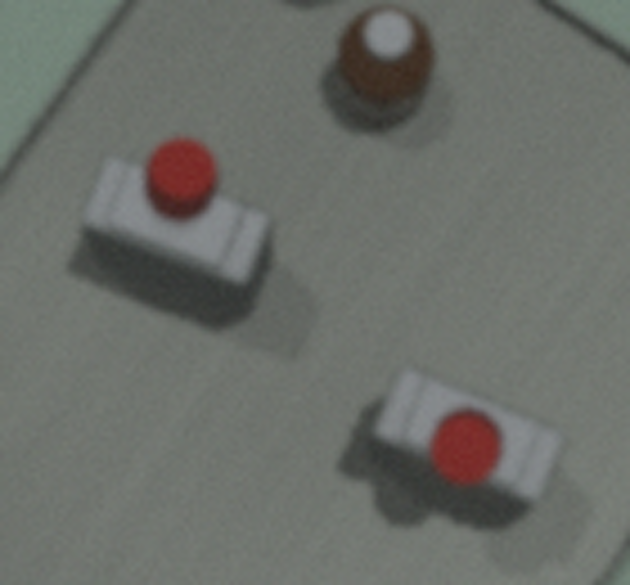

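The crop confirms it: both clear flasks have a 37 x 84 mm outline. flask_a's cap, at crop (182,178), leans to world +x. flask_b's cap, at crop (465,445), leans to world -x, towards the tip box. The measured sizes and heights agree with the description. I'll push flask_a by its cap first, with the fingers shut.

```bash
cat >> h.py <<'E'
def push(c,yaw,sgn):
    """c: flask centre xy; yaw of tool x; sgn*tool x = neck-side normal"""
    n=sgn*np.array([np.cos(yaw),np.sin(yaw)]); q=[0,np.cos(yaw/2),np.sin(yaw/2),0]
    P=lambda s,z:[*(np.array(c)+s*n),z]
    bot.move_pose(P(.068,.30),q); bot.line_to(P(.068,.153),v=.2)
    for s in(.040,.020,.005,-.010,-.022):
        bot.line_to(P(s,.153),v=.07); print(s,bot.get_ft_force().round(2),bot.get_time_s())
    bot.line_to(P(-.022,.30),v=.25)
E
python3 - <<'E'
from h import *
p=bot.get_tool_pos(); bot.set_gripper(0); bot.line_to([p[0],p[1],.32],v=.25)
push((.6198,.0033),np.radians(-19.5),1)
bot.sleep(.3)
d=snap('side'); cv2.imwrite('pics/side1.png',d['color'])
E
```

```text
0.04 [ 0.05 -0.64 -0.51] 6.1417
0.02 [ 0.9  -0.32  0.44] 6.575
0.005 [-0.01 -0.63  0.1 ] 6.9417
-0.01 [0.19 0.55 0.33] 7.3083
-0.022 [-0.12 -0.3  -0.62] 7.6333
```

View pics/side1.png

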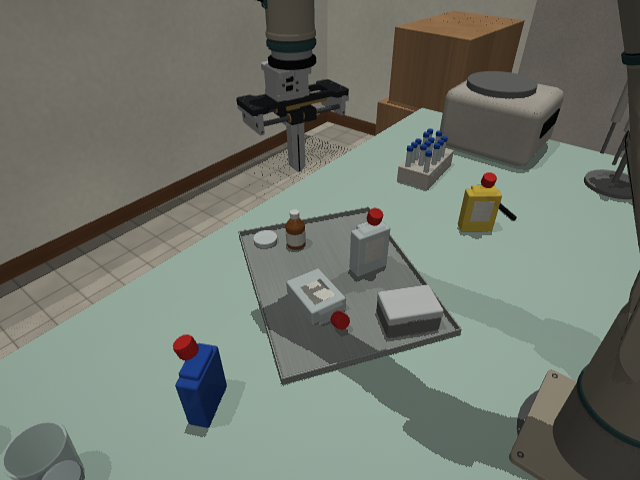

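flask_a lies flat with its white panel up, body at (316,295) and cap at (340,321), clear of the tip box. flask_b still stands at (370,248). Next I push flask_b.

```bash
python3 - <<'E'
from h import *
push((.5231,-.1348),np.radians(-21.6),-1)
p=bot.get_tool_pos(); bot.move_pose([.3,-.45,.32],bot.get_eef_rot()); bot.sleep(.3)
print(bot.get_time_s())
a=snap('side')['color'][190:400,220:500];b=snap('top'); 
cv2.imwrite('pics/side2.png',cv2.resize(a,None,fx=2.5,fy=2.5)); cv2.imwrite('pics/top2.png',cv2.resize(b['color'][100:390,170:460],None,fx=2,fy=2))
np.savez('top2.npz',**b)
C=np.array([.56,-.057]);ex=np.array([.836,-.549]);ey=-np.array([-.549,-.836])
P=np.array([px(b,u,v) for v in range(100,390) for u in range(170,460) if b['z_map'][v,u]>0])
x=(P[:,:2]-C)@ex;y=(P[:,:2]-C)@ey
hsv=None
Q=(abs(x)<.22)&(abs(y)<.17)&(P[:,2]>.03)&(P[:,2]<.055)
for nm,m in(('a',Q&(y>-.02)&(x<.1)),('b',Q&(y<0.01)&(x>-.1))):
    r=cv2.minAreaRect((np.c_[x,y][m]*1000).astype(np.float32)); print(nm,m.sum(),r,np.median(P[m,2]).round(4),x[m].min(),x[m].max(),y[m].min(),y[m].max())
E
```

```text
0.04 [ 0.07  0.08 -0.37] 10.925
0.02 [ 0.5   0.59 -0.4 ] 11.3583
0.005 [-0.32 -0.31 -0.93] 11.725
-0.01 [-0.17 -0.01  0.17] 12.0917
-0.022 [ 0.2   0.11 -0.05] 12.4167
14.9167
a 2322 ((-81.7850341796875, 58.90077590942383), (165.09716796875, 84.30354309082031), 14.118793487548828) 0.0407 -0.16451250742430565 0.005993409376364517 0.01243195477659633 0.11756027862810968
b 2259 ((112.07058715820312, -64.50550842285156), (164.00949096679688, 84.00137329101562), 11.613774299621582) 0.0405 0.02470356246345617 0.19420622124703063 -0.12043473639125876 -0.018427836239216528
```

View pics/side2.png

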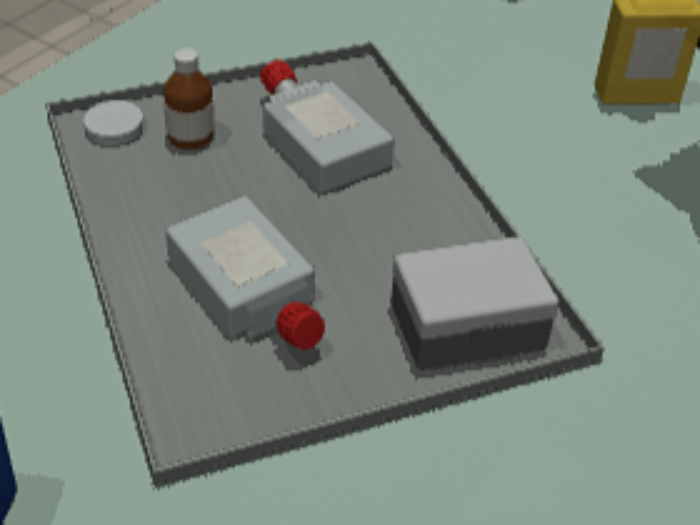

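View pics/top2.png

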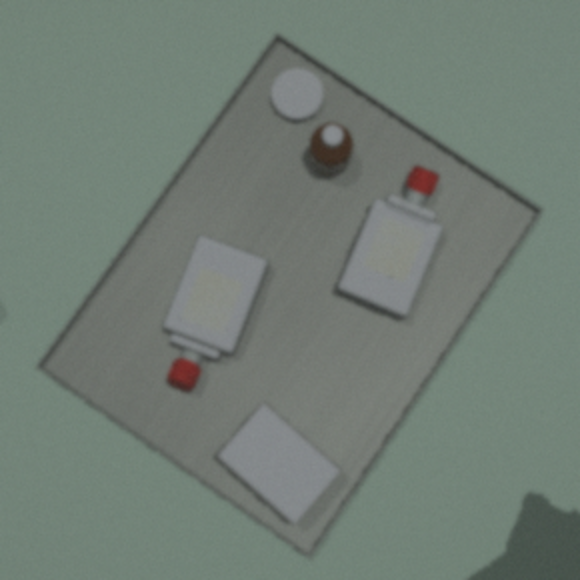

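Both flasks lie flat with panels up and tops at 0.040 m (3 + 37 mm), well inside the tray (x ≤ 0.194 of 0.230). The bottle (crop 332,145), dish (297,93) and tip box (280,463) are in place, and the arm is clear.

```bash
python3 -c "
from workcell import bot
print(bot.finish_job())"
```

```text
the job is handed in; nothing more can be done
None
```

Both flasks were pushed over and lie flat on their growth faces inside the tray, the bottle, dish and tip box are still in place, and the job was handed in at about 15 s.

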